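# Slide the work stop under the bridge of the drilling jig and bolt it in

### The arm

A 6-joint arm with a two-finger parallel gripper is mounted at the origin on the work surface. World frame = base frame: x ahead of the robot, y to its left, z up, the work surface at z = 0. Lengths are in mm, angles in rad, forces in N, time in s.
With the tool pointing down it reaches from about 275 to 1000 mm from the base axis. Payload 8.4 kg.
Tool frame: the origin (TCP) lies between the finger pads; the fingertips stand r.finger_overhang ahead of it and the grasp point (between the pads) is the TCP (r.finger_overhang is the distance from the TCP to the fingertips, in mm); z points along the fingers, y is the line along which they close (so a half turn about z gives the same grasp; the last joint's range is limited). The gripper opens to 85 mm and grips with 20 to 120 N. Pads are 22 mm wide; open, the fingers measure 114 mm over their backs; the gripper's body (76 mm by 85 mm) begins 54 mm behind the grasp point. The pads swing forward as they close: fully open they stand 13 mm farther back than shut.
Start: joints at [1.208, 0.353, 1.633, -0, 1.155, -0.002], TCP at [220.638, 584.762, 250.281] pointing down, gripper open.
Joint ranges: [-2.63, 2.63], [-0.92, 2.1], [0.06, 2.66], [-1.3, 4.44], [0, 2.69], [-3.02, 3.02]. Speed limits (rad/s): [2.22, 2.22, 2.79, 3.14, 3.14, 3.14].

### API

Orientations are given as [roll, pitch, yaw] about the fixed x, y, z axes, in that order (R = Rz(yaw) Ry(pitch) Rx(roll)).
In Python, from rig import r, cams, sign_off gives the robot as it stands.
- The arm moves only by the shell command python3 -m crank 'ROWS' [FORCE]. ROWS is JSON, a list of rows, each a list of 7 numbers: the shift along the tool's x, y, z in m, then the turn, a rotation vector about the tool's x, y, z in rad, then the closure, from 0 (fully open) to 1 (shut). In form: [[dx, dy, dz, ax, ay, az, gripper], ...]. A call has 1 to 5 rows; each row is the pose to reach, as a shift and turn from the pose commanded when the call began, along the tool's axes at that moment; what a row does not reach only later rows make up. A row lasts 1/10 s, in which the tool goes at most 50 mm and 8.59 degrees, less where a joint would pass 70% of its speed; a pose out of reach is approached as far as the arm can. A call with a gripper value outside its range is refused whole. The fingers move at their own pace and stop on an object; FORCE is the grip in N (left out, the last holds). Time passes only in rows, so rows that repeat a pose let the fingers close. It gives the time, the measured TCP pose, the force, the opening and the grip force at its end, in the units of the state.
- r.sense(): the state, without advancing time (a new reading comes with each control period).
- cams.grab_frame(name): name is "side" or "top" or "wrist"; returns a dict with "image" (480x640x3 uint8, red, green, blue), "fx", "fy", "cx", "cy" (pixels), "position" and "orientation" of the camera in the world. Camera axes: x right, y down, z forward; pixel columns grow to the right and rows downward; lengths in mm; the calibration is good to about 2 mm. A picture is of the moment at which its call begins. There is no depth.
- sign_off(): hands the job in; it is judged then, once.
The state is a dict: "clock": time; "qpos": joint angles; "qvel": joint speeds; "joint_efforts": joint torques, N m; "eef_pos": TCP position; "tcp_rot": TCP orientation; "contact_force": force on the tool from outside, world axes, zero at the start; "wrist_torque": the same for the moment, N m; "opening": opening from 0.0 (shut) to 1.0 (fully open); "grasp_force": force on a finger pad.
Only numpy, scipy, OpenCV 4.12 (cv2) and the standard library are available. Lean on these libraries where they do the work, as an engineer would, in place of code of your own. Each camera call takes 0.05 s, during which the arm holds its last target. There are 200 camera calls.

### The job

Fit the loose steel work stop to the drilling jig: set its T-shaped foot on the open front part of the jig with the screw nose pointing at the bridge, and slide it along under the lips of the T-slot until it is fully home against the end of the slot, below the bridge. Then push the small keeper bolt fully across the slot behind it. Leave the bottle, the wrench and the screwdriver where they are.

Things in the scene. Friction and masses are not known exactly. Their poses are not given: they have to be found in the camera images.
- jig: Aluminium drilling jig fixed to the bench (mm, own frame). Origin: underside, on the slot's centre line; x along the slot away from the robot (within 0.15 rad of world x), y left, z up. Base x -115 to 115, 100 wide, its flat floor at z 30. Open from above from x -115 to -20; T-slot from x -20 to 82. At x 55 to 115 the base is 250 wide, 30 high, under the bridge.
- slot_mouth (a point): Start of the T-slot: centre of the channel floor at jig (-20, 0, 30), axes as the jig's. The channel is 31 wide (y) and 14 high (jig z 30 to 44); two lips, z 44 to 52, cover it and leave a gap 15 wide. The slotted part is 100 wide outside, with square edges.
- slot_end (a point): Closed end of the T-slot: foot of the end wall, at jig (82, 0, 30). Home, the stop's foot meets this wall and the stop's origin is at jig x 65 (past 57 counts as home).
- bridge_edge (a point): Front lower edge of the bridge's beam, at jig (55, 0, 190). Beam x 55 to 85, y -120 to 120, z 190 to 212, on posts at y 98 to 120 either side. A stop that is home has its grip partly under this edge, so an upright gripper would strike the beam: lean the tool back 30 to 40 degrees, fingers pointing forward along jig x and down.
- stop: Loose steel work stop, 0.14 to 0.28 kg, upright on the bench at one side of the jig. Origin: centre of underside; x to its nose, z up; starts within 0.4 rad of jig x. Foot 34 (x) by 26 (y) by 8 thick; neck 24 by 10 to z 24 (slimmer than the slot's gap); grip block 30 (x) by 22 (y), z 24 to 74, gripped across its 22 width. In the slot it slides on the channel floor, origin at jig z 30.
- stop_nose (a point): End of the stop's round screw nose (13 across), which points to +x from its block: 34 mm ahead of the stop's origin, 36 mm above its underside. To point forward along jig x.
- bolt (a joint): Keeper bolt: flat steel bar on the jig's left (+y) in front of the slot mouth, slides towards jig -y across the slot's line. 0 open, 0.040 m shut (from 0.033 counts); starts at 0 to 0.004. Stays where left, 1.5 N friction. Bar at jig x -46 to -24, z 30.5 to 39.5, on a lug to y 108; its end at y 22 when open, -18 when shut.
- bolt_knob (a point): Top of the bolt's upright round knob, at jig x -35, z 75.5, y 68 when open and 28 when shut. Knob 14 across from z 39.5 to 67.5, with a head 18 across above. Push it sideways towards jig -y.
- oil_can: Oil bottle, 48 across, 110 tall, standing on the other side of the jig from the stop. Origin: centre of its underside. Leave alone.
- wrench: Wrench lying on the bench well to the right. Leave alone.
- screwdriver: Screwdriver lying on the bench well to the left. Leave alone.

How it is judged (in metres and radians):
On the way, in this order (a step that is already met when the one before it is completed fails the run):
1. the stop's foot is under the lips of the T-slot (x of stop in the frame of jig between 0 and 0.075 m and y of stop in the frame of jig between -0.006 and 0.006 m and z of stop in the frame of jig between 0.025 and 0.038 m), for 0.1 s.
2. the stop is fully home in the slot (x of stop in the frame of jig between 0.057 and 0.075 m and y of stop in the frame of jig between -0.006 and 0.006 m and z of stop in the frame of jig between 0.025 and 0.038 m and angle between stop's own z axis and vertical below 0.2 rad and x of stop_nose in the frame of jig above 0.085 m), for 0.2 s.
3. the keeper bolt is pushed across (value of joint bolt above 0.033 m), for 0.2 s.
At the end, for the whole second after the job is handed in: The stop rests in the T-slot, nose forward, origin past jig x 57 mm, within 6 mm of the centre line and 8 mm of the channel floor in height; the keeper bolt is shut to at least 33 of 40 mm; bottle, wrench and screwdriver are within 30 mm of their starts (all of step 2 and value of joint bolt above 0.033 m and linear speed of stop below 0.02 m/s and distance of each of oil_can, wrench, screwdriver from where it was at the start of the episode below 0.03 m); the robot touches nothing.
It fails at once if the oil bottle is disturbed (moved more than 30 mm) (distance of oil_can from where it was at the start of the episode above 0.03 m).
It fails at once if the wrench is disturbed (moved more than 30 mm) (distance of wrench from where it was at the start of the episode above 0.03 m).
It fails at once if the screwdriver is disturbed (moved more than 30 mm) (distance of screwdriver from where it was at the start of the episode above 0.03 m).
It also fails if it takes over 54 s, if anything falls off the work surface, if the arm or the gripper's body presses on something with over 40 N, if the wrist force passes 120 N, or if a joint passes its speed limit or range.

## Working session

There is one attempt and no reset: what is moved stays moved. The work goes in short steps, Python scripts to look and compute and a shell command to move; the robot and the scene stay as the last step left them, time stands still between calls to the robot, and variables do not carry over. Pictures are saved under pics/ and viewed, at most 10 in all, crops included, and the job is handed in when it is done.

```bash
ls; mkdir -p pics
cat > h.py <<'E'
import numpy as np, cv2
from scipy.spatial.transform import Rotation as Rn
from rig import r, cams, sign_off
def Rm(o):
    o=np.array(o)
    return Rn.from_euler('xyz',o).as_matrix() if o.shape==(3,) else o
def save(n,f):
    g=cams.grab_frame(n); cv2.imwrite('pics/%s.png'%f,cv2.cvtColor(g['image'],cv2.COLOR_RGB2BGR)); 
    np.save('pics/%s.npy'%f,g,allow_pickle=True); return g
def load(f): return np.load('pics/%s.npy'%f,allow_pickle=True).item()
def ray(g,u,v):
    d=Rm(g['orientation'])@np.array([(u-g['cx'])/g['fx'],(v-g['cy'])/g['fy'],1]); return np.array(g['position']),d
def plane(g,u,v,z):
    p,d=ray(g,u,v); return p+d*(z-p[2])/d[2]
def proj(g,P):
    c=Rm(g['orientation']).T@(np.array(P)-np.array(g['position'])); return c[0]/c[2]*g['fx']+g['cx'],c[1]/c[2]*g['fy']+g['cy']
E
python3 - <<'E'
from h import *
for n in ['top','side','wrist']:
    g=save(n,n+'0'); print(n,g['fx'],g['cx'],g['cy'],g['position'],g['orientation'])
print(r.sense(), r.finger_overhang)
a=[cv2.imread('pics/%s0.png'%n) for n in ['top','side']]
E
```

```text
pics
top 459.12981080738757 319.4173937460161 237.12062555783888 [ 377.87081394  -11.83801614 1378.46479099] [-3.03114416  0.00682778 -1.58607975]
side 466.507206569268 319.29376193095413 243.7246711637668 [200.49010998 992.51666898 886.89811088] [-2.21990095  0.01747077 -2.85766853]
wrist 394.28815641527956 319.6234647763128 240.99353948212857 [140.78693234 614.93698932 373.82762095] [2.80641566e+00 2.25892848e-03 1.21007162e+00]
{'clock': 0.15, 'qpos': array([ 1.20763533e+00,  3.53505070e-01,  1.63395186e+00,  2.46824885e-05,
        1.15523679e+00, -2.38376202e-03]), 'qvel': array([ 1.16758840e-04, -2.37599149e-03, -9.90081254e-04,  5.77295961e-04,
        8.82166499e-04,  4.72499076e-05]), 'joint_efforts': array([ 4.41314814e-04, -6.05634785e+01, -3.42342532e+01, -8.70880831e-05,
        6.16802339e-03, -5.65062987e-05]), 'eef_pos': array([220.48525886, 584.44310813, 249.72903838]), 'tcp_rot': array([-3.14049165e+00, -2.51953988e-05,  2.78080543e+00]), 'contact_force': array([0.16590634, 0.50721338, 0.52416212]), 'wrist_torque': array([0.01272344, 0.04562597, 0.00197888]), 'grasp_force': 0.0, 'opening': 0.9983717244942957} 19.0
```

View pics/top0.png

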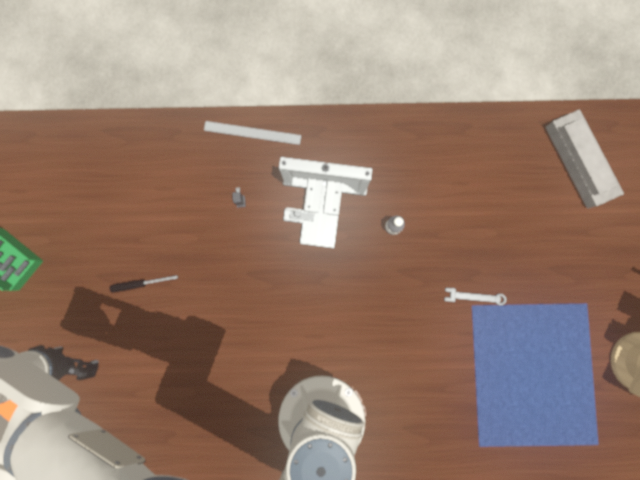

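View pics/side0.png

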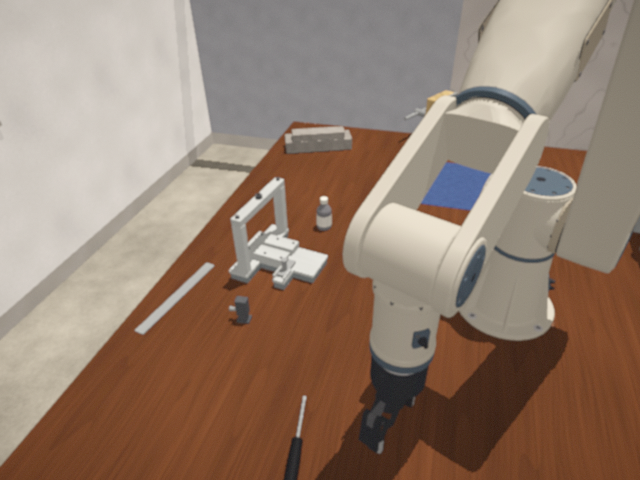

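Top view: jig at about (322,200), with its bridge at (326,172) and front end at (318,243). The stop is at (239,197) on the left with its nose up-image (+x), the bottle is at (395,225), the screwdriver at (145,284) and the wrench at (475,297). The side view agrees: stop at (242,310), knob near (287,265).

Run:
```python
from h import *
g=load('top0'); im=g['image']
c=cv2.resize(im[145:260,220:380],None,fx=5,fy=5,interpolation=cv2.INTER_CUBIC)
cv2.imwrite('pics/topc.png',cv2.cvtColor(c,cv2.COLOR_RGB2BGR))
for n,u,v,z in [('stop',239,199,74),('front',318,246,30),('post',282,160,212),('postr',371,170,212),('bottle',398,221,110)]:
    print(n,plane(g,u,v,z).round())
```

```text
stop [637. 225.  74.]
front [501.  -0.  30.]
post [711.  89. 212.]
postr [ 681. -142.  212.]
bottle [ 560. -225.  110.]
```

View pics/topc.png

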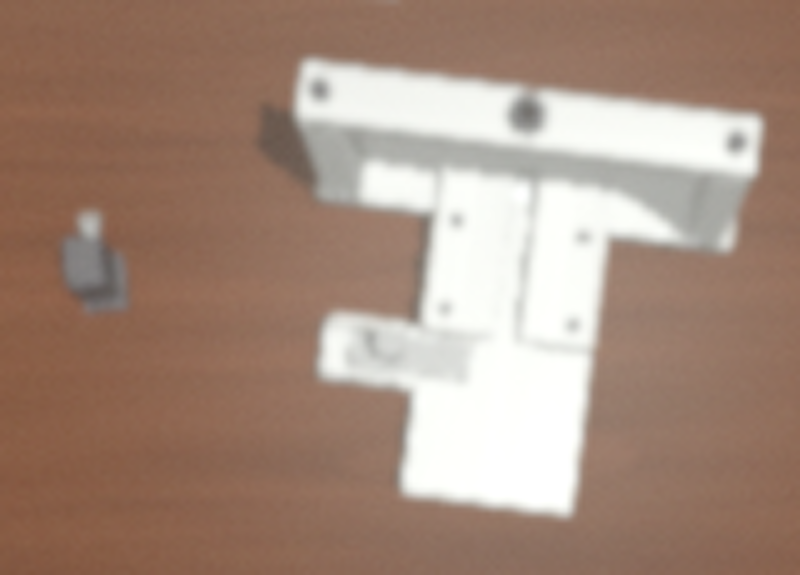

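Crop shows the floor's front corners at crop (402,493) and (575,515), the beam's top face corners at (303,60), (762,116), (752,175) and (300,122), and the lip front corners at (423,328) and (592,352). The stop's block is at (83,262) with its nose at (90,222). I'll fit the jig pose from these points.

Run:
```python
from h import *
g=load('top0')
P=[((402,493),30,(-115,50)),((575,515),30,(-115,-50)),((303,59),212,(85,120)),((763,115),212,(85,-120)),((752,176),212,(55,-120)),((299,122),212,(55,120)),((423,328),52,(-20,50)),((592,352),52,(-20,-50)),((320,90),212,(70,109)),((737,142),212,(70,-109))]
f=lambda x,y,z:plane(g,(x+.5)/5-.5+220,(y+.5)/5-.5+145,z)[:2]
W=np.array([f(*a,z) for a,z,_ in P]); J=np.array([j for *_,j in P],float)
wc,jc=W.mean(0),J.mean(0); a=J-jc;b=W-wc
th=np.arctan2((a[:,0]*b[:,1]-a[:,1]*b[:,0]).sum(),(a*b).sum())
R=np.array([[np.cos(th),-np.sin(th)],[np.sin(th),np.cos(th)]]); t=wc-R@jc
print('th',th,'t',t); print((W-(J@R.T+t)).round(1).tolist())
for n,(x,y),z in [('blk tl',(64,238),74),('tr',(102,236),74),('bl',(70,290),74),('br',(106,284),74),('nose',(90,215),40),('footbl',(87,311),8),('footbr',(126,306),8),('foottr',(122,254),8)]: print(n,f(x,y,z).round(1))
```

```text
th -0.14074079824689367 t [617.82669957 -14.10923228]
[[-0.6, 1.1], [-1.2, -1.7], [2.0, 0.4], [1.7, -0.9], [-0.8, 1.5], [-1.9, -1.5], [0.0, 0.1], [-1.8, 0.5], [1.7, 0.4], [0.9, -0.0]]
blk tl [657.5 244.6]
tr [658.3 222.6]
bl [626.9 241. ]
br [630.  220.2]
nose [678.4 235.9]
footbl [626.4 243.4]
footbr [629.1 219.8]
foottr [661.1 222.3]
```

```bash
cat >> h.py <<'E'
JT=np.array([617.8,-14.1]); JY=-0.141
def toolR(yaw,lean):
    c,s=np.cos(lean),np.sin(lean)
    return Rn.from_euler('z',yaw).as_matrix()@np.array([[-c,0,s],[0,1,0],[-s,0,-c]])
def jig(x,y,z,t=None,yaw=None):
    t=JT if t is None else t; yaw=JY if yaw is None else yaw
    return np.array([t[0]+x*np.cos(yaw)-y*np.sin(yaw),t[1]+x*np.sin(yaw)+y*np.cos(yaw),z])
def injig(p):
    d=np.array(p[:2])-JT; c,s=np.cos(JY),np.sin(JY)
    return np.array([c*d[0]+s*d[1],-s*d[0]+c*d[1],p[2]])
def delta(p,yaw,lean):
    s=r.sense(); R0=Rm(s['tcp_rot']); R1=toolR(yaw,np.radians(lean))
    d=R0.T@(np.array(p)-s['eef_pos'])/1000; w=Rn.from_matrix(R0.T@R1).as_rotvec()
    print('row',d.round(4).tolist(),w.round(4).tolist(),'f',np.round(s['contact_force'],1),'op',round(s['opening'],3),'tcpjig',injig(s['eef_pos']).round(1))
E
python3 - <<'E'
from h import *
S=np.array([643.5,232]);y=0.09
R=toolR(y,np.radians(37))
p=jig(-5,0,52,S,y); print(p,p-R[:,2]*130); delta(p-R[:,2]*130,y,37)
E
```

```text
[638.52023633 231.55060725  52.        ] [560.60092512 224.5188733  155.82261631]
row [-0.4453, -0.2166, 0.0941] [-0.1466, -0.6349, -0.4346] f [0.2 0.5 0.5] op 0.998 tcpjig [-477.5  536.8  249.7]
```

```bash
python3 -m crank '[[-0.045,-0.022,0,-0.0,-0.1,-0.07,0],[-0.09,-0.044,0,-0.03,-0.2,-0.14,0],[-0.135,-0.066,0,-0.06,-0.3,-0.2,0],[-0.18,-0.088,0.01,-0.09,-0.4,-0.27,0],[-0.22,-0.11,0.02,-0.11,-0.48,-0.33,0]]' 60; python3 -c "
from h import *
delta([560.6,224.5,155.8],.09,37)"
```

```text
clock: 0.65
eef_pos: [388.2, 403.2, 230.5]
tcp_rot: [3.111, 0.493, 3.114]
contact_force: [0.8, -0.2, -0.2]
opening: 0.999
grasp_force: 0.0
row [-0.1207, -0.1784, 0.1442] [-0.0328, -0.1511, -0.1012] f [ 0.8 -0.2 -0.2] op 0.999 tcpjig [-285.9  380.9  230.5]
```

```bash
python3 -m crank '[[-0.024,-0.036,0.029,-0.01,-0.05,-0.03,0],[-0.048,-0.072,0.058,-0.02,-0.1,-0.06,0],[-0.072,-0.107,0.087,-0.033,-0.151,-0.1,0],[-0.096,-0.143,0.115,-0.033,-0.151,-0.1,0],[-0.1207,-0.1784,0.1442,-0.033,-0.151,-0.101,0]]'; python3 -m crank '[[0,0,0,0,0,0,0]]'; python3 -c "
from h import *
delta([560.6,224.5,155.8],.09,37)
save('wrist','w1'); print(r.sense()['qpos'])"
```

```text
clock: 1.15
eef_pos: [553.0, 229.6, 156.9]
tcp_rot: [3.141, 0.641, -3.055]
contact_force: [2.5, 2.0, 0.1]
opening: 0.998
grasp_force: 0.0
clock: 1.25
eef_pos: [554.8, 225.5, 155.8]
tcp_rot: [-3.14, 0.64, -3.063]
contact_force: [0.2, -0.2, -0.1]
opening: 1.002
grasp_force: 0.0
row [-0.0046, -0.0015, 0.0034] [-0.0085, -0.0062, -0.0093] f [ 0.2 -0.2 -0.1] op 1.002 tcpjig [-96.  228.4 155.8]
[ 0.52799288  0.28124937  2.19010433 -1.28435279  0.27362473  0.07089539]
```

View pics/w1.png

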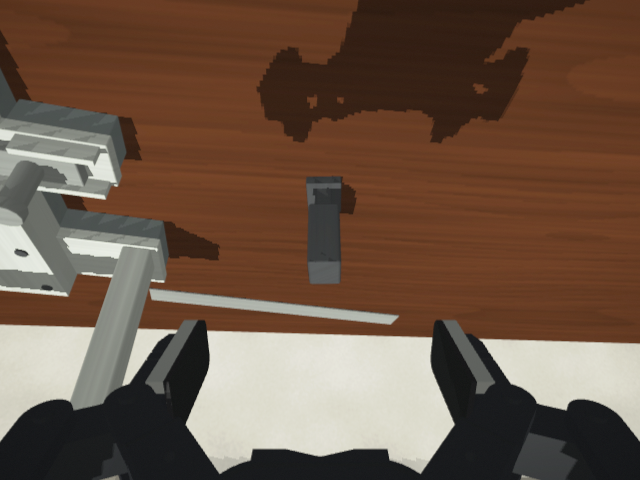

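Wrist view, with image down being +x and right being +y. The stop's back face is at cols 308–341, its top face at rows 262–284 and its foot at rows 178–205. The jig and bolt are at left. q4 is near its limit, so I'll fit a quick arm model to plan the lean, and measure the stop from this view.

```bash
cat > fk.py <<'E'
from h import *
from scipy.optimize import least_squares
Rz=lambda a:Rn.from_euler('z',a).as_matrix(); Ry=lambda a:Rn.from_euler('y',a).as_matrix()
def fk(q,P):
    h,a,b,c,e,d=P
    R=Rz(q[0]); p=np.array([0,0,h])+R@[d,0,0]; R=R@Ry(q[1]); p=p+R@[0,0,a]; R=R@Ry(q[2]); p=p+R@[e,0,b]; R=R@Rz(q[3])@Ry(q[4]); p=p+R@[0,0,c]
    return p,R@Rz(q[5])@Rz(K)
K=-np.pi/2
E
python3 - <<'E'
from fk import *
D=[([1.20763533,.353505,1.63395,0,1.15523,-.00238],[220.485,584.443,249.729])]
s=r.sense(); D.append((s['qpos'],s['eef_pos']))
for reg in (0.02,):
    f=lambda P:np.concatenate([fk(q,P)[0]-p for q,p in D]+[reg*np.array([P[4],P[5]])])
    o=least_squares(f,[300,400,400,250,0,0]); print(o.x.round(1),o.fun.round(2))
R0=Rm(s['tcp_rot']); R=fk(s['qpos'],o.x)[1]; print((R.T@R0).round(3).tolist())
g=load('w1'); im=g['image']; hsv=cv2.cvtColor(im,cv2.COLOR_RGB2HSV)
m=((hsv[...,1]<70)&(hsv[...,2]<170)).astype(np.uint8); m[:, :280]=0;m[:,370:]=0;m[:165]=0;m[300:]=0
n,l,st,ce=cv2.connectedComponentsWithStats(m); i=1+st[1:,4].argmax(); print(st[i])
mm=l==i
for v in range(170,292,5):
    c=np.flatnonzero(mm[v]); 
    if len(c): print(v,c[0],c[-1],im[v,325])
E
```

```text
[214.3 630.1 485.  317.7  45.7 -18.2] [ 1.4  -0.56  0.01 -0.    0.07 -0.01  0.91 -0.36]
[[-1.0, -0.0, 0.0], [0.0, -1.0, -0.0], [0.0, -0.0, 1.0]]
[ 306  176   36  108 3513]
180 306 340 [57 59 58]
185 306 341 [91 94 93]
190 307 340 [59 61 60]
195 307 340 [54 56 56]
200 307 340 [50 52 52]
205 308 340 [57 59 60]
210 308 340 [58 60 60]
215 308 338 [58 60 61]
220 308 339 [56 58 59]
225 308 339 [58 60 60]
230 308 339 [59 60 60]
235 308 339 [59 61 60]
240 308 339 [58 61 61]
245 308 339 [59 61 61]
250 308 339 [58 61 61]
255 308 340 [53 56 56]
260 307 340 [63 66 66]
265 308 340 [93 96 95]
270 308 340 [91 94 93]
275 309 340 [94 96 95]
280 309 339 [93 94 94]
```

```bash
sed -i 's/K=-np/K=np/' fk.py
python3 - <<'E'
from fk import *
g=load('w1')
for n,u,v,z in [('topbackR(y-)',307.5,261,74),('topbackL',340.7,261,74),('farR',309,284,74),('farL',340,284,74),('footback bottomR',306,176,0),('footback L',341.5,176,0),('topfootR',306,182,8)]: print(n,plane(g,u,v,z).round(1))
P0=[214.3,630.1,485,317.7,45.7,-18.2]
def ik(p,yaw,lean,P,q0):
    Rt=toolR(yaw,np.radians(lean))
    f=lambda q:np.concatenate([(fk(q,P)[0]-p)/100,(fk(q,P)[1]-Rt).ravel()])
    lo=[-2.63,-.92,.06,-1.3,0,-3.02];hi=[2.63,2.1,2.66,4.44,2.69,3.02]
    b=None
    for q in (q0,[0.3,.5,1.8,-.7,.4,-.5],[0.3,.5,1.8,2.5,.4,-2.5],[0.1,.5,1.8,4,.4,-2.5]):
        o=least_squares(f,np.clip(q,np.array(lo)+1e-3,np.array(hi)-1e-3),bounds=(lo,hi))
        if b is None or o.cost<b.cost-1e-9: b=o
    return b.x.round(2),b.cost
q0=r.sense()['qpos']
S=np.array([643.5,232])
for lean in (30,35,38):
    for nm,p,y in [('pre',None,.09),('grasp',jig(-5,0,52,S,.09),.09),('lift',jig(-5,0,150,S,.09),.09),('above',jig(-70,0,190),JY),('set',jig(-70,0,82),JY),('home',jig(60,0,82),JY),('homeback',jig(60,0,82)-120*toolR(JY,np.radians(lean))[:,2],JY),('knob',jig(-35,90,65),JY)]:
        if nm=='pre': p=jig(-5,0,52,S,.09)-130*toolR(y,np.radians(lean))[:,2]
        print(lean,nm,*ik(p,y,lean,P0,q0))
E
```

```text
topbackR(y-) [628.5 223.7  74. ]
topbackL [626.8 244.8  74. ]
farR [659.5 226.4  74. ]
farL [657.8 248.1  74. ]
footback bottomR [628.8 221.2   0. ]
footback L [626.7 247.5   0. ]
topfootR [626.7 221.2   8. ]
30 pre [ 0.47  0.29  2.08 -0.6   0.34 -0.67] 4.845363156951181e-20
30 grasp [ 0.42  0.53  2.03 -1.12  0.18 -0.16] 2.442022008397037e-28
30 lift [ 0.42  0.38  1.97 -0.53  0.33 -0.77] 6.1798476791861365e-27
30 above [ 0.05  0.15  2.19 -0.33  0.29 -1.1 ] 1.4560242468758153e-28
30 set [ 0.04  0.35  2.27 -1.3   0.09 -0.11] 0.0006155988188941185
30 home [-0.    0.47  2.03 -0.55  0.13 -0.9 ] 1.1887028678778299e-26
30 homeback [ 0.02  0.25  2.07 -0.26  0.31 -1.19] 1.613823756772444e-19
30 knob [ 0.23  0.44  2.17 -1.3   0.18  0.05] 0.0002452799861149723
35 pre [ 0.5   0.28  2.16 -1.07  0.26 -0.18] 6.000600717219292e-28
35 grasp [ 0.43  0.53  2.04 -1.3   0.19  0.02] 0.004365672770773327
35 lift [ 0.44  0.38  2.03 -0.92  0.25 -0.38] 7.363673393956335e-31
35 above [ 0.06  0.15  2.25 -0.67  0.18 -0.74] 1.1454045192410459e-23
35 set [ 0.04  0.35  2.27 -1.3   0.08 -0.12] 0.011988460770512792
35 home [ 0.    0.47  2.07 -1.3   0.08 -0.15] 0.0009217292479213803
35 homeback [ 0.03  0.24  2.15 -0.59  0.18 -0.85] 2.7556280192852163e-18
35 knob [ 0.23  0.44  2.17 -1.3   0.2   0.06] 0.010054302081962717
38 pre [ 0.51  0.29  2.19 -1.3   0.26  0.07] 0.0005105895587490739
38 grasp [ 0.44  0.53  2.04 -1.3   0.2   0.02] 0.01372127908749375
38 lift [ 0.45  0.38  2.06 -1.26  0.23 -0.03] 9.476764487475282e-25
38 above [ 0.07  0.15  2.28 -1.14  0.14 -0.27] 1.4133768256179257e-28
38 set [ 0.04  0.34  2.27 -1.3   0.08 -0.12] 0.025667338636930544
38 home [-0.    0.47  2.07 -1.3   0.07 -0.15] 0.006628715643564626
38 homeback [ 0.04  0.24  2.2  -1.16  0.12 -0.27] 1.0474400678660134e-25
38 knob [ 0.24  0.44  2.17 -1.3   0.21  0.06] 0.022780511058725285
```

```bash
cat >> fk.py <<'E'
P0=[214.3,630.1,485,317.7,45.7,-18.2]
def ik(p,yaw,lean,P,q0):
    Rt=toolR(yaw,np.radians(lean))
    f=lambda q:np.concatenate([(fk(q,P)[0]-p)/100,(fk(q,P)[1]-Rt).ravel()])
    lo=[-2.63,-.92,.06,-1.3,0,-3.02];hi=[2.63,2.1,2.66,4.44,2.69,3.02]
    b=None
    for q in (q0,[0.3,.5,1.8,-.7,.4,-.5]):
        o=least_squares(f,np.clip(q,np.array(lo)+1e-3,np.array(hi)-1e-3),bounds=(lo,hi))
        if b is None or o.cost<b.cost-1e-9: b=o
    return b.x.round(2),b.cost
S=np.array([643.5,235.5]); SY=.088
E
python3 - <<'E'
from fk import *
q0=r.sense()['qpos']
for lean in (26,28,30):
    R=toolR(SY,np.radians(lean))
    for nm,p,y in [('grasp',jig(-9,0,50,S,SY),SY),('set',jig(-54,0,80),JY),('mid',jig(0,0,80),JY),('home',jig(56,0,80),JY)]:
        print(lean,nm,*ik(p,y,lean,P0,q0))
R=toolR(SY,np.radians(28)); delta(jig(-9,0,50,S,SY)-90*R[:,2],SY,28)
E
```

```text
26 grasp [ 0.42  0.53  2.   -0.67  0.23 -0.61] 2.032660537895592e-18
26 set [ 0.03  0.37  2.22 -0.61  0.13 -0.81] 1.9586491553582484e-22
26 mid [ 0.01  0.42  2.11 -0.39  0.17 -1.04] 2.729206228709284e-28
26 home [-0.    0.48  2.   -0.27  0.23 -1.19] 5.0096330493457104e-29
28 grasp [ 0.43  0.53  2.02 -0.89  0.2  -0.39] 5.114602169847043e-25
28 set [ 0.03  0.37  2.24 -1.02  0.1  -0.39] 1.0912936466488216e-25
28 mid [ 0.01  0.42  2.13 -0.61  0.13 -0.83] 1.4557146649644959e-27
28 home [-0.    0.47  2.02 -0.38  0.18 -1.07] 3.384690375934823e-30
30 grasp [ 0.43  0.53  2.04 -1.16  0.19 -0.11] 2.1764391411665422e-21
30 set [ 0.04  0.37  2.25 -1.3   0.09 -0.12] 0.0003460854908453948
30 mid [ 0.02  0.42  2.16 -1.04  0.09 -0.4 ] 5.306542044333693e-30
30 home [ 0.    0.47  2.04 -0.59  0.13 -0.86] 7.564874381562961e-26
row [-0.0149, 0.0003, 0.0448] [-0.0048, 0.1516, -0.0067] f [0.4 1.1 0.8] op 0.997 tcpjig [-97.3 230.3 156.5]
```

```bash
python3 -m crank '[[-0.007,0,0.022,0,0.08,0,0],[-0.015,0,0.045,-0.005,0.152,-0.007,0],[-0.015,0,0.045,-0.005,0.152,-0.007,0],[-0.015,0,0.045,-0.005,0.152,-0.007,0]]'; python3 -c "
from fk import *
R=toolR(SY,np.radians(28)); delta(jig(-9,0,50,S,SY)-90*R[:,2],SY,28); delta(jig(-9,0,50,S,SY),SY,28)
s=r.sense(); print(s['qpos'].round(3), fk(s['qpos'],P0)[0]-s['eef_pos'])
g=save('wrist','w2'); im=g['image'];hsv=cv2.cvtColor(im,cv2.COLOR_RGB2HSV)
m=((hsv[...,1]<70)&(hsv[...,2]<170)).astype(np.uint8); m[:,:240]=0;m[:,400:]=0;m[:120]=0;m[340:]=0
n,l,st,ce=cv2.connectedComponentsWithStats(m); i=1+st[1:,4].argmax(); print(st[i]); mm=l==i
for v in range(st[i][1],st[i][1]+st[i][3],7):
    c=np.flatnonzero(mm[v]); print(v,c[0],c[-1],im[v,(c[0]+c[-1])//2])
"
```

```text
clock: 1.7
eef_pos: [592.0, 236.5, 130.9]
tcp_rot: [3.139, 0.489, -3.047]
contact_force: [-0.3, 0.4, 0.7]
opening: 1.0
grasp_force: 0.0
row [0.0008, -0.0055, 0.0012] [0.0062, 0.0005, 0.0061] f [-0.3  0.4  0.7] op 1.0 tcpjig [-60.7 244.5 130.9]
row [0.0008, -0.006, 0.0912] [0.0062, 0.0005, 0.0061] f [-0.3  0.4  0.7] op 1.0 tcpjig [-60.7 244.5 130.9]
[ 0.462  0.371  2.038 -0.563  0.316 -0.704] [ 4.66873401  1.76117748 -1.15692658]
[ 288  192   42  121 4653]
192 291 328 [67 64 61]
199 290 329 [101 103 103]
206 290 329 [68 70 69]
213 291 329 [57 58 59]
220 292 329 [60 62 62]
227 292 329 [64 67 67]
234 291 328 [65 68 67]
241 291 326 [65 68 70]
248 290 327 [66 68 68]
255 290 327 [66 68 69]
262 289 327 [67 69 69]
269 289 327 [68 69 71]
276 288 327 [67 69 71]
283 288 327 [102 107 107]
290 289 327 [104 107 106]
297 290 327 [107 110 110]
304 290 327 [107 109 109]
311 292 326 [107 110 110]
```

```bash
python3 -c "
from fk import *
g=load('w2')
for u,v,z in [(287.8,280,74),(327.7,280,74),(291,313,74),(327,313,74),(290,192,4),(329,192,4)]: print(plane(g,u,v,z).round(1))
"
```

```text
[627.4 223.4  74. ]
[625.4 244.5  74. ]
[659.3 226.5  74. ]
[657.3 247.6  74. ]
[626.2 221.1   4. ]
[623.8 246.2   4. ]
```

```bash
python3 -m crank '[[0.001,-0.006,0.03,0.006,0,0.006,0],[0.001,-0.006,0.06,0.006,0,0.006,0],[0.001,-0.006,0.091,0.006,0,0.006,0],[0.001,-0.006,0.091,0.006,0,0.006,0],[0.001,-0.006,0.091,0.006,0,0.006,0]]'; python3 -c "
from fk import *
delta(jig(-9,0,50,S,SY),SY,28); s=r.sense(); print(s['qpos'].round(3))
"
```

```text
clock: 2.25
eef_pos: [632.7, 233.1, 49.7]
tcp_rot: [-3.139, 0.489, -3.053]
contact_force: [0.3, 0.1, 0.3]
opening: 1.0
grasp_force: 0.0
row [-0.0018, 0.0014, 0.0006] [-0.0023, 0.0002, 0.0004] f [0.3 0.1 0.3] op 1.0 tcpjig [-20.  246.9  49.7]
[ 0.427  0.555  1.988 -0.876  0.207 -0.404]
```

Good. Close at about 60 N.

```bash
python3 -m crank '[[0,0.0015,0,0,0,0,0.3],[0,0.0015,0,0,0,0,0.6],[0,0.0015,0,0,0,0,1],[0,0.0015,0,0,0,0,1],[0,0.0015,0,0,0,0,1]]' 60; python3 -m crank '[[0,0,0,0,0,0,1],[0,0,0,0,0,0,1],[0,0,0,0,0,0,1]]' ; python3 -c "
from fk import *
save('wrist','w3'); delta(jig(-9,0,50,S,SY),SY,28)
"
```

```text
clock: 2.75
eef_pos: [634.0, 234.1, 50.8]
tcp_rot: [-3.14, 0.491, -3.055]
contact_force: [-4.1, -0.0, 8.7]
opening: 0.246
grasp_force: 59.8
clock: 3.05
eef_pos: [634.1, 234.2, 50.8]
tcp_rot: [-3.141, 0.491, -3.055]
contact_force: [-4.5, 0.0, 8.9]
opening: 0.25
grasp_force: 59.8
row [-0.0001, 0.0005, 0.0009] [-0.0018, 0.0026, -0.0013] f [-3.3 -0.3  7.7] op 0.248 tcpjig [-18.8 248.1  50.7]
```

```bash
python3 -m crank '[[-0.014,0,-0.0265,0,0,0,1],[-0.028,0,-0.053,0,0,0,1],[-0.042,0,-0.0795,0,0,0,1],[-0.0563,0,-0.106,0,0,0,1],[-0.0563,0,-0.106,0,0,0,1]]'; python3 -c "
from fk import *
delta(jig(-60,100,180),(SY+JY)/2,28);delta(jig(-60,0,180),JY,28); print(r.sense()['qpos'].round(2),r.sense()['grasp_force'])
"
```

```text
clock: 3.6
eef_pos: [635.5, 235.1, 174.5]
tcp_rot: [3.14, 0.496, -3.056]
contact_force: [0.3, -0.2, -1.4]
opening: 0.25
grasp_force: 59.3
row [0.0632, -0.1358, -0.0407] [0.0541, 0.0074, 0.0986] f [ 0.3 -0.2 -1.4] op 0.25 tcpjig [-17.5 249.2 174.5]
row [0.083, -0.2332, -0.0515] [0.1082, 0.0073, 0.1995] f [ 0.3 -0.2 -1.4] op 0.25 tcpjig [-17.5 249.2 174.5]
[ 0.43  0.35  1.93 -0.41  0.41 -0.89] 59.33673441410065
```

```bash
python3 -m crank '[[0.015,-0.03,-0.01,0.01,0,0.02,1],[0.03,-0.06,-0.02,0.022,0,0.04,1],[0.045,-0.09,-0.03,0.034,0,0.06,1],[0.058,-0.12,-0.038,0.045,0,0.08,1],[0.063,-0.136,-0.041,0.054,0,0.1,1]]'; python3 -m crank '[[0.007,-0.02,-0.003,0.01,0,0.02,1],[0.012,-0.05,-0.005,0.025,0,0.05,1],[0.017,-0.075,-0.008,0.04,0,0.075,1],[0.02,-0.09,-0.01,0.05,0,0.1,1],[0.02,-0.097,-0.01,0.054,0,0.1,1]]'; python3 -c "
from fk import *
delta(jig(-60,0,180),JY,28);delta(jig(-54,0,85),JY,28); print(r.sense()['qpos'].round(2),r.sense()['grasp_force'])
"
```

```text
clock: 4.1
eef_pos: [568.0, 89.9, 174.9]
tcp_rot: [-3.138, 0.487, 3.113]
contact_force: [0.0, 0.5, -1.8]
opening: 0.246
grasp_force: 59.6
clock: 4.6
eef_pos: [545.1, -5.1, 175.7]
tcp_rot: [-3.139, 0.49, 3.0]
contact_force: [-0.5, -0.8, -2.8]
opening: 0.249
grasp_force: 59.5
row [-0.0137, 0.0014, 0.0024] [-0.0035, 0.0009, -0.0008] f [-0.5 -0.8 -2.8] op 0.249 tcpjig [-73.3  -1.3 175.7]
row [0.0257, 0.0016, 0.0891] [-0.0035, 0.0009, -0.0008] f [-0.5 -0.8 -2.8] op 0.249 tcpjig [-73.3  -1.3 175.7]
[ 0.04  0.16  2.21 -0.3   0.31 -1.13] 59.47066247463226
```

```bash
python3 -m crank '[[-0.007,0.001,0.0,0,0,0,1],[-0.0137,0.0014,0.0024,-0.003,0,0,1],[-0.0137,0.0014,0.0024,-0.003,0,0,1]]'; python3 -c "
from fk import *
save('wrist','w4'); save('top','t4'); delta(jig(-60,0,180),JY,28)
"
```

```text
clock: 4.9
eef_pos: [560.9, -3.9, 181.4]
tcp_rot: [3.141, 0.493, 3.002]
contact_force: [1.3, 0.1, -1.9]
opening: 0.247
grasp_force: 59.4
row [0.0009, -0.0017, 0.0002] [0.001, 0.0019, 0.0016] f [-0.4  0.1 -3.1] op 0.249 tcpjig [-59.3   1.7 180.6]
```

View pics/w4.png

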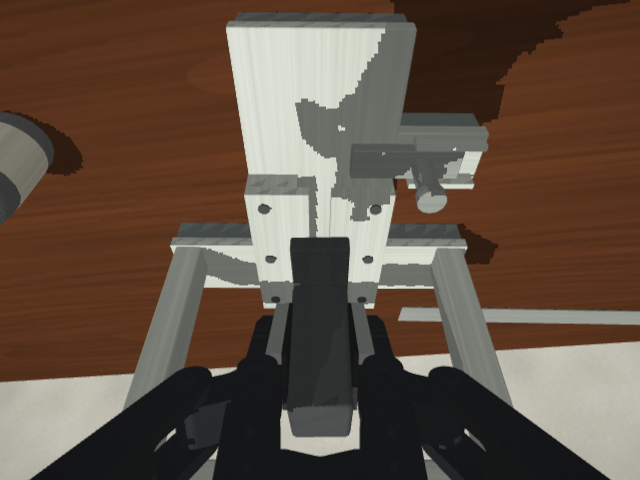

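Wrist view: the stop is held centred with its foot at cols 291–349. The screw pairs on the lips are at (264,209)/(376,209), (270,259)/(368,259) and (275,299)/(361,299). The floor's front corners are at (229,25)/(413,24). I'll use these for the centre line.

```bash
python3 -c "
from fk import *
g=load('w4')
for a,b,z in [((264,209),(376,209),52),((270,259),(368,259),52),((275,299),(361,299),52),((228.5,25),(414,24),30),((247,192),(394,193),52)]:
    p,q=plane(g,*a,z),plane(g,*b,z); print('mid',((p+q)/2).round(1),'injig',injig(p).round(1),injig(q).round(1))
R=Rm(g['orientation'])
# stop corners in tool: foot rear-bottom & block top
for u,v,z in [(291,239,130.8),(349,239,130.8),(288,408,205),(351,408,205)]: print('stop',injig(plane(g,u,v,z)).round(1))
im=g['image']; print([im[225+i,320].tolist() for i in range(0,25,3)])
"
```

```text
mid [610.8 -10.3  52. ] injig [ -7.4 -35.6  52. ] [-7.6 41.1 52. ]
mid [663.4 -18.4  52. ] injig [ 45.8 -36.3  52. ] [45.6 40.5 52. ]
mid [717.9 -27.   52. ] injig [101.  -36.8  52. ] [100.8  39.5  52. ]
mid [502.5   5.4  30. ] injig [-116.5  -45.    30. ] [-117.2   51.1   30. ]
mid [596.2  -7.9  52. ] injig [-22.5 -45.2  52. ] [-21.9  51.4  52. ]
stop [-62.2 -10.4 130.8]
stop [-62.2  15.5 130.8]
stop [-63.2  -7.6 205. ]
stop [-63.2  12.4 205. ]
[[210, 215, 203], [209, 216, 203], [209, 215, 204], [210, 215, 203], [123, 128, 121], [40, 41, 41], [42, 44, 43], [40, 41, 42], [43, 46, 46]]
```

```bash
sed -i 's/^JT=.*/JT=np.array([616.0,-12.2]); JY=-0.149/' h.py; python3 -c "
from fk import *
print(ik(jig(-55,0,82),JY,28,P0,r.sense()['qpos']))
delta(jig(-55,0,120),JY,28);delta(jig(-55,0,86),JY,28)"
```

```text
(array([ 0.04,  0.36,  2.24, -1.03,  0.11, -0.37]), np.float64(3.3911788567937246e-31))
row [0.0265, 0.0003, 0.0545] [0.0048, 0.0019, 0.0086] f [-0.4  0.1 -3.1] op 0.249 tcpjig [-57.3  -0.4 180.6]
row [0.0425, 0.0003, 0.0845] [0.0048, 0.0019, 0.0086] f [-0.4  0.1 -3.1] op 0.249 tcpjig [-57.3  -0.4 180.6]
```

```bash
python3 -m crank '[[0.01,0,0.02,0.005,0.002,0.009,1],[0.02,0,0.04,0.005,0.002,0.009,1],[0.03,0,0.06,0.005,0.002,0.009,1],[0.038,0,0.076,0.005,0.002,0.009,1],[0.0425,0.0003,0.0845,0.005,0.002,0.009,1]]';python3 -m crank '[[0,0,0,0,0,0,1],[0,0,0,0,0,0,1]]'; python3 -c "
from fk import *
delta(jig(-55,0,81),JY,28); print(r.sense()['qpos'].round(2))"
```

```text
clock: 5.5
eef_pos: [560.3, -4.0, 84.2]
tcp_rot: [3.142, 0.486, 2.992]
contact_force: [-0.1, -0.5, -1.5]
opening: 0.249
grasp_force: 59.5
clock: 5.7
eef_pos: [561.2, -4.3, 86.0]
tcp_rot: [-3.141, 0.488, 2.992]
contact_force: [0.6, 0.7, -2.2]
opening: 0.249
grasp_force: 59.5
row [0.002, 0.0004, 0.0046] [-0.0005, -0.0005, -0.0002] f [ 0.6  0.7 -2.2] op 0.249 tcpjig [-55.4  -0.4  86. ]
[ 0.04  0.37  2.23 -0.92  0.11 -0.48]
```

```bash
python3 -m crank '[[0.001,0.0004,0.002,0,0,0,1],[0.002,0.0004,0.0045,0,0,0,1],[0.002,0.0004,0.0045,0,0,0,1],[0.002,0.0004,0.0045,0,0,0,1]]'; python3 -c "
from fk import *
delta(jig(-55,0,81),JY,28); save('wrist','w5')
g=load('w5'); cv2.imwrite('pics/w5c.png',cv2.resize(cv2.cvtColor(g['image'],cv2.COLOR_RGB2BGR)[80:460,140:540],None,fx=1.5,fy=1.5))"
```

```text
clock: 6.1
eef_pos: [562.0, -4.2, 81.9]
tcp_rot: [3.141, 0.49, 2.991]
contact_force: [0.3, 0.1, -2.5]
opening: 0.248
grasp_force: 59.5
row [0.0008, 0.0001, 0.0006] [-0.0004, 0.001, -0.0011] f [ 0.3  0.1 -2.5] op 0.248 tcpjig [-54.6  -0.1  81.9]
```

View pics/w5c.png

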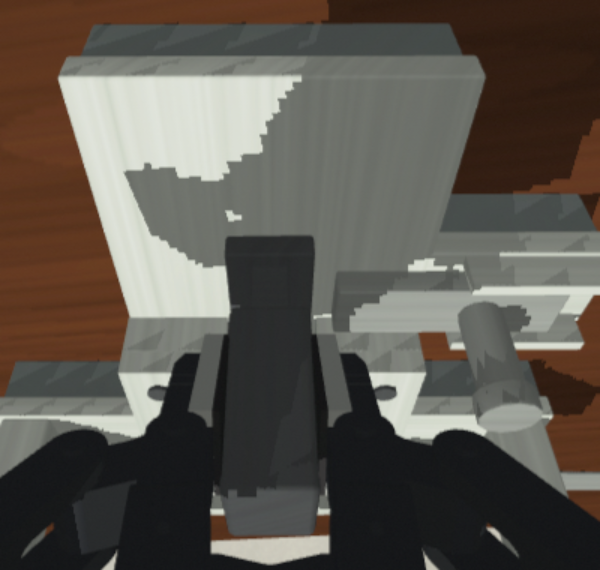

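The stop sits low over the floor. Its foot mid is at crop col 270 against the jig centre line at 272 (about 0.5 mm), with its front just short of the lips. I'll slide it in at about 1 mm of float.

```bash
python3 -m crank '[[-0.008,0.0005,0.0042,0,0,0,1],[-0.016,0.0005,0.0085,0,0,0,1],[-0.024,0.0005,0.0127,0,0,0,1],[-0.032,0.0005,0.017,0,0,0,1],[-0.032,0.0005,0.017,0,0,0,1]]'; python3 -c "
from fk import *
delta(jig(20,0.3,81.5),JY,28)"
```

```text
clock: 6.65
eef_pos: [598.9, -9.2, 81.8]
tcp_rot: [3.141, 0.49, 2.991]
contact_force: [0.1, 0.6, -2.1]
opening: 0.252
grasp_force: 59.5
row [-0.0328, -0.0, 0.0179] [-0.0003, 0.0015, -0.0016] f [ 0.1  0.6 -2.1] op 0.252 tcpjig [-17.4   0.4  81.8]
```

```bash
python3 -m crank '[[-0.01,0,0.0055,0,0,0,1],[-0.02,0,0.0108,0,0,0,1],[-0.029,0,0.0156,0,0.001,-0.001,1],[-0.0328,0,0.0177,0,0.001,-0.001,1],[-0.0328,0,0.0177,0,0.001,-0.001,1]]'; python3 -c "
from fk import *
delta(jig(45,0.3,81.5),JY,28)"
```

```text
clock: 7.15
eef_pos: [634.4, -14.9, 80.9]
tcp_rot: [-3.141, 0.488, 2.992]
contact_force: [0.1, 0.6, -2.5]
opening: 0.249
grasp_force: 59.6
row [-0.0236, 0.0002, 0.0119] [-0.0008, -0.001, -0.0003] f [ 0.1  0.6 -2.5] op 0.249 tcpjig [18.6  0.1 80.9]
```

```bash
python3 -m crank '[[-0.008,0,0.0042,0,0,0,1],[-0.016,0,0.0084,0,0,0,1],[-0.023,0.0002,0.012,0,-0.001,0,1],[-0.023,0.0002,0.012,0,-0.001,0,1]]'; python3 -c "
from fk import *
delta(jig(55,0.3,81.0),JY,28); save('side','s6')
g=load('s6'); cv2.imwrite('pics/s6c.png',cv2.resize(cv2.cvtColor(g['image'],cv2.COLOR_RGB2BGR)[160:300,200:400],None,fx=4,fy=4,interpolation=cv2.INTER_CUBIC))"
```

```text
clock: 7.55
eef_pos: [660.5, -18.5, 81.2]
tcp_rot: [-3.141, 0.489, 2.992]
contact_force: [0.9, 0.0, -3.0]
opening: 0.246
grasp_force: 59.9
row [-0.0088, -0.0001, 0.0049] [-0.0006, 0.0005, -0.0001] f [ 0.9  0.  -3. ] op 0.246 tcpjig [45.   0.4 81.2]
```

View pics/s6c.png

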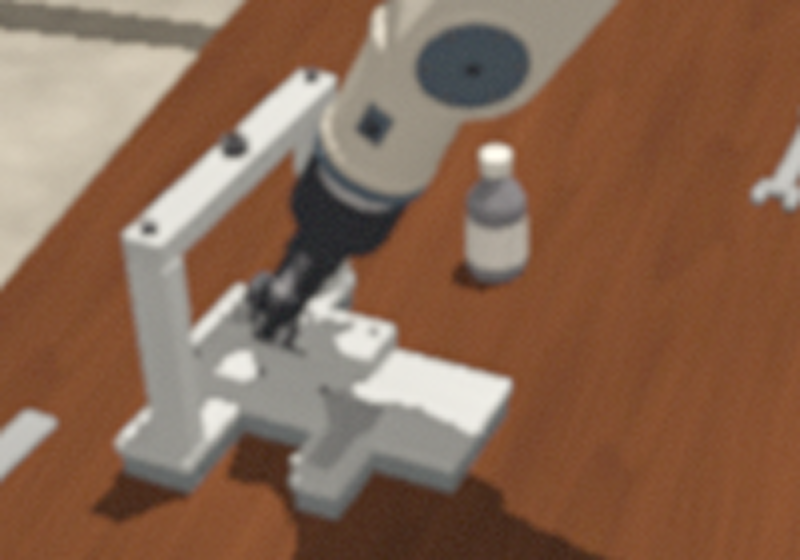

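The side view shows the gripper leaning under the bridge front (crop 300,250) with clear space to the beam, and the stop in the slot. I'll continue in small steps until contact.

```bash
python3 -m crank '[[-0.0025,0,0.0013,0,0,0,1],[-0.005,0,0.0027,0,0,0,1],[-0.005,0,0.0027,0,0,0,1]]'; python3 -m crank '[[-0.0015,0,0.0008,0,0,0,1],[-0.003,0,0.0016,0,0,0,1],[-0.003,0,0.0016,0,0,0,1]]';  python3 -c "
from fk import *
delta(jig(55,0.3,81.0),JY,28)"
```

```text
clock: 7.9
eef_pos: [665.8, -19.3, 81.0]
tcp_rot: [-3.141, 0.489, 2.993]
contact_force: [-1.0, 0.3, -2.3]
opening: 0.249
grasp_force: 59.9
clock: 8.2
eef_pos: [669.2, -19.9, 80.9]
tcp_rot: [-3.141, 0.489, 2.993]
contact_force: [0.6, 0.3, -2.5]
opening: 0.246
grasp_force: 60.0
row [-0.0011, -0.0, 0.0005] [-0.0007, -0.0001, 0.0] f [ 0.6  0.3 -2.5] op 0.246 tcpjig [53.8  0.3 80.9]
```

```bash
python3 -m crank '[[-0.0015,0,0.0008,0,0,0,1],[-0.0018,0,0.001,0,0,0,1],[-0.0018,0,0.001,0,0,0,1]]'; python3 -m crank '[[-0.001,0,0.0005,0,0,0,1],[-0.0018,0,0.001,0,0,0,1],[-0.0018,0,0.001,0,0,0,1]]';  python3 -c "
from fk import *
delta(jig(60,0.3,81.0),JY,28)"
```

```text
clock: 8.5
eef_pos: [671.1, -20.1, 80.9]
tcp_rot: [-3.141, 0.488, 2.993]
contact_force: [0.3, 1.0, -1.4]
opening: 0.243
grasp_force: 60.0
clock: 8.8
eef_pos: [673.0, -20.4, 80.9]
tcp_rot: [-3.141, 0.488, 2.993]
contact_force: [-1.0, 0.1, -1.5]
opening: 0.245
grasp_force: 60.1
row [-0.0022, -0.0, 0.001] [-0.0008, -0.0004, 0.0001] f [-1.   0.1 -1.5] op 0.245 tcpjig [57.6  0.3 80.9]
```

```bash
python3 -m crank '[[-0.001,0,0.0005,0,0,0,1],[-0.0018,0,0.001,0,0,0,1],[-0.0018,0,0.001,0,0,0,1]]'; python3 -m crank '[[-0.001,0,0.0005,0,0,0,1],[-0.0018,0,0.001,0,0,0,1],[-0.0018,0,0.001,0,0,0,1]]';  python3 -c "
from fk import *
delta(jig(60,0.3,81.0),JY,28)"
```

```text
clock: 9.1
eef_pos: [673.3, -20.5, 80.9]
tcp_rot: [-3.14, 0.486, 2.993]
contact_force: [-15.1, 5.1, 14.6]
opening: 0.248
grasp_force: 62.7
clock: 9.4
eef_pos: [674.5, -20.7, 81.1]
tcp_rot: [-3.14, 0.485, 2.993]
contact_force: [-24.7, 5.9, 24.7]
opening: 0.245
grasp_force: 64.7
row [-0.0007, 0.0001, 0.0005] [-0.0018, -0.0035, 0.0003] f [-24.7   5.9  24.7] op 0.245 tcpjig [59.1  0.2 81.1]
```

The stop is against the wall, since the force is back and up. I'll relax it and release.

```bash
python3 -m crank '[[0.0015,0,-0.0008,0,0,0,1],[0.0015,0,-0.0008,0,0,0,1],[0.0015,0,-0.0008,0,0,0,1]]'; python3 -m crank '[[0,0,0,0,0,0,0.65],[0,0,0,0,0,0,0.45],[0,0,0,0,0,0,0.4],[0,0,0,0,0,0,0.4]]';  python3 -c "
from fk import *
delta(jig(59,0.3,81.0),JY,28)"
```

```text
clock: 9.7
eef_pos: [674.2, -20.7, 81.1]
tcp_rot: [-3.14, 0.487, 2.993]
contact_force: [-12.8, 3.1, 13.4]
opening: 0.247
grasp_force: 62.4
clock: 10.1
eef_pos: [675.8, -20.8, 80.9]
tcp_rot: [-3.141, 0.489, 2.993]
contact_force: [-0.9, -1.0, -0.2]
opening: 0.601
grasp_force: 0.0
row [0.0012, -0.0, -0.0007] [-0.0006, 0.0003, 0.0] f [-0.9 -1.  -0.2] op 0.601 tcpjig [60.4  0.3 80.9]
```

```bash
python3 -m crank '[[0.008,0,-0.015,0,0,0,0.4],[0.016,0,-0.04,0,0,0,0.4],[0.025,0,-0.065,0,0,0,0.4],[0.035,0,-0.09,0,0,0,0.4],[0.035,0,-0.09,0,0,0,0.4]]';  python3 -c "
from fk import *
save('wrist','w7'); delta(jig(-40,50,160),JY,28)"
```

```text
clock: 10.6
eef_pos: [602.1, -9.7, 145.5]
tcp_rot: [-3.141, 0.49, 2.993]
contact_force: [-0.1, 0.5, 1.2]
opening: 0.598
grasp_force: 0.0
row [0.0168, 0.0495, -0.026] [-0.0002, 0.0018, 0.0] f [-0.1  0.4 -0.1] op 0.601 tcpjig [-12.9   0.5 145. ]
```

View pics/w7.png

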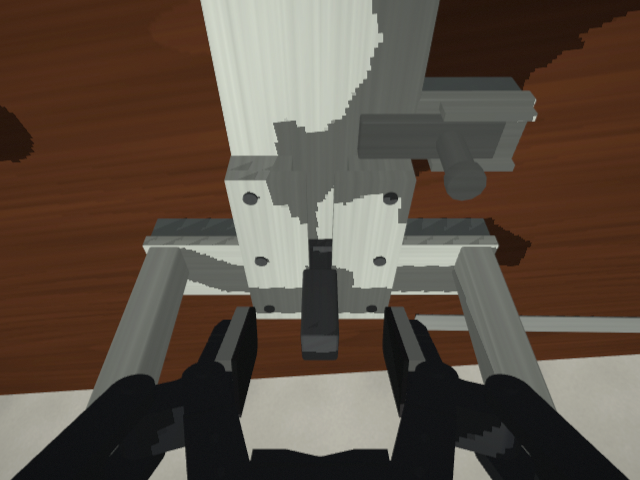

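Stop upright in the slot: top face at rows 337–358, cols 302–338. Knob head at about (466,182), bar end at (359,135). Checking positions.

```bash
python3 -c "
from fk import *
g=load('w7')
for n,u,v,z in [('tb',302,336,104),('tb',338.5,336,104),('tf',303,359,104),('tf',338,359,104),('lipfront',230,180,52),('lipfront',415,180,52),('knob',466,182,75.5),('barend',359,115,39.5)]: print(n,injig(plane(g,u,v,z)).round(1))
# prepos for knob: TCP closed fingers
delta(jig(-40,100,150),JY,28)"
```

```text
tb [ 51.5  -9.2 104. ]
tb [ 51.5  11.3 104. ]
tf [ 79.7  -9.6 104. ]
tf [ 79.6  12.  104. ]
lipfront [-17.9 -46.2  52. ]
lipfront [-17.9  50.4  52. ]
knob [-35.5  66.4  75.5]
barend [-48.   19.8  39.5]
row [0.0215, 0.0995, -0.0172] [-0.0002, 0.0018, 0.0] f [-0.1  0.4 -0.1] op 0.601 tcpjig [-12.9   0.5 145. ]
```

Home: block at jig x 51.5–79.7, so the origin is at about 65.5. Now the bolt, with the gripper closed and less lean.

```bash
python3 -c "
from fk import *
print(ik(jig(-38,112,70),JY,15,P0,r.sense()['qpos']),ik(jig(-38,50,70),JY,15,P0,r.sense()['qpos']))
delta(jig(-38,112,140),JY,15)"
```

```text
(array([ 0.22,  0.45,  2.01, -0.22,  0.45, -1.01]), np.float64(7.359299491171035e-28)) (array([ 0.11,  0.43,  2.05, -0.16,  0.42, -1.17]), np.float64(2.250373188153736e-25))
row [0.0244, 0.1115, -0.0074] [-0.0002, 0.2287, 0.0] f [-0.1  0.4 -0.1] op 0.601 tcpjig [-12.9   0.5 145. ]
```

```bash
python3 -m crank '[[0.01,0.02,-0.007,0,0.05,0,0.6],[0.02,0.05,-0.007,0,0.1,0,0.8],[0.024,0.08,-0.007,0,0.16,0,1],[0.024,0.105,-0.007,0,0.229,0,1],[0.024,0.1115,-0.007,0,0.229,0,1]]' 60; python3 -m crank '[[0,0,0,0,0,0,1],[0,0,0,0,0,0,1],[0,0,0,0,0,0,1]]'; python3 -c "
from fk import *
delta(jig(-38,112,70),JY,15)"
```

```text
clock: 11.15
eef_pos: [598.6, 106.3, 138.8]
tcp_rot: [3.141, 0.261, 2.993]
contact_force: [0.0, -0.9, 0.1]
opening: 0.0
grasp_force: 0.0
clock: 11.45
eef_pos: [594.8, 102.9, 138.1]
tcp_rot: [-3.14, 0.259, 2.992]
contact_force: [0.1, 0.2, -0.0]
opening: 0.0
grasp_force: 0.0
row [0.0174, 0.0014, 0.0658] [-0.0016, -0.0028, -0.0007] f [ 0.1  0.2 -0. ] op 0.0 tcpjig [-38.1 110.7 138.1]
```

```bash
python3 -m crank '[[0.006,0.001,0.022,0,0,0,1],[0.012,0.001,0.044,0,0,0,1],[0.0174,0.0014,0.066,0,-0.003,0,1],[0.0174,0.0014,0.066,0,-0.003,0,1]]'; python3 -m crank '[[0,-0.01,0,0,0,0,1],[0,-0.02,0,0,0,0,1],[0,-0.025,0,0,0,0,1],[0,-0.03,0,0,0,0,1],[0,-0.03,0,0,0,0,1]]'; python3 -c "
from fk import *
delta(jig(-38,52,70),JY,15)"
```

```text
clock: 11.85
eef_pos: [593.4, 104.0, 67.7]
tcp_rot: [-3.139, 0.258, 2.992]
contact_force: [0.2, -1.1, 0.2]
opening: 0.001
grasp_force: 0.0
clock: 12.35
eef_pos: [591.6, 74.9, 71.2]
tcp_rot: [-3.141, 0.263, 2.992]
contact_force: [-0.4, -0.2, 0.6]
opening: 0.001
grasp_force: 0.0
row [0.0012, -0.0305, 0.0009] [-0.0007, 0.0016, -0.001] f [-0.4 -0.2  0.6] op 0.001 tcpjig [-37.1  82.5  71.2]
```

```bash
python3 -m crank '[[0,-0.007,0,0,0,0,1],[0,-0.014,0,0,0,0,1],[0,-0.02,0,0,0,0,1],[0,-0.024,0,0,0,0,1],[0,-0.024,0,0,0,0,1]]'; python3 -c "
from fk import *
delta(jig(-38,52,70),JY,15); g=save('wrist','w8')
cv2.imwrite('pics/w8c.png',cv2.cvtColor(g['image'],cv2.COLOR_RGB2BGR))"
```

```text
clock: 12.85
eef_pos: [587.5, 51.3, 70.3]
tcp_rot: [-3.141, 0.262, 2.992]
contact_force: [0.0, 0.4, 1.0]
opening: 0.002
grasp_force: 0.0
row [0.0005, -0.0065, 0.0002] [-0.0011, 0.0001, -0.0007] f [0.  0.4 1. ] op 0.002 tcpjig [-37.6  58.5  70.3]
```

View pics/w8c.png

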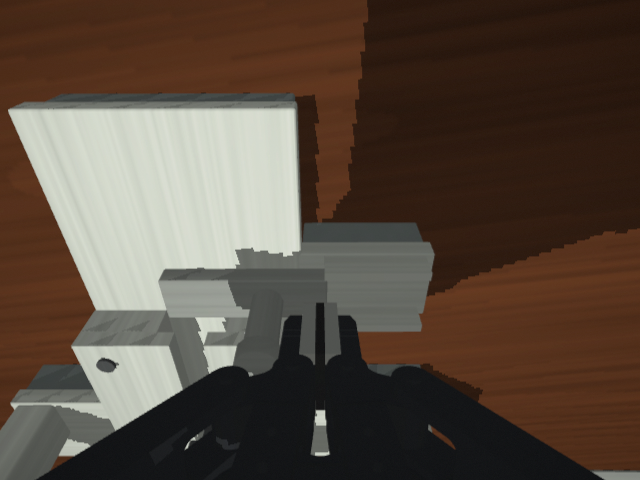

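The bolt has moved: its bar end is at about (160,285), well across, and the knob at (262,330) is against the left finger. I'll push on to the end.

```bash
python3 -m crank '[[0,-0.004,0,0,0,0,1],[0,-0.008,0,0,0,0,1],[0,-0.01,0,0,0,0,1],[0,-0.01,0,0,0,0,1]]'; python3 -c "
from fk import *
delta(jig(-38,47,70),JY,15); g=save('wrist','w9')
for f in ('w8','w9'):
    g=load(f); im=g['image']; 
    row=im[292,:,:].mean(1); print([int(x) for x in row[100:230:4]])
print(injig(plane(load('w8'),161,292,39.5)))"
```

```text
clock: 13.3
eef_pos: [586.3, 43.1, 70.4]
tcp_rot: [3.14, 0.263, 2.992]
contact_force: [-0.3, 12.4, -1.3]
opening: 0.001
grasp_force: 6.3
row [0.0005, -0.0033, 0.0003] [0.0009, 0.001, -0.0007] f [-0.3 12.4 -1.3] op 0.001 tcpjig [-37.5  50.3  70.4]
[201, 209, 205, 197, 206, 207, 207, 205, 205, 201, 205, 208, 204, 205, 209, 205, 150, 150, 150, 150, 151, 150, 151, 151, 151, 151, 151, 151, 151, 151, 151, 152, 151]
[57, 57, 194, 198, 194, 201, 199, 190, 195, 201, 200, 198, 197, 198, 196, 202, 145, 144, 144, 144, 144, 145, 144, 145, 145, 145, 145, 145, 145, 145, 145, 145, 145]
[-37.65720676 -10.02156316  39.5       ]
```

Force rises to 12 N at TCP y 50, so the bolt is against its end stop (bar end about -18). I'll back off and lift clear.

```bash
python3 -m crank '[[0,0.008,0,0,0,0,1],[0,0.03,0,0,0,0,1],[-0.01,0.035,-0.04,0,0,0,1],[-0.02,0.035,-0.09,0,0,0,1],[-0.03,0.035,-0.13,0,0,0,1]]'; python3 -m crank '[[0,-0.02,-0.02,0,0,0,1],[0.02,-0.05,-0.03,0,0,0,1],[0.04,-0.07,-0.03,0,0,0,1],[0.04,-0.07,-0.03,0,0,0,1],[0.04,-0.07,-0.03,0,0,0,1]]'; python3 -c "
from fk import *
delta(jig(-38,47,70),JY,15); save('wrist','w10')"
```

```text
clock: 13.85
eef_pos: [586.4, 77.8, 205.5]
tcp_rot: [-3.141, 0.262, 2.993]
contact_force: [0.7, 1.1, -0.0]
opening: -0.002
grasp_force: 0.0
clock: 14.35
eef_pos: [530.5, 14.9, 222.7]
tcp_rot: [-3.141, 0.263, 2.991]
contact_force: [0.3, -0.5, 0.7]
opening: -0.001
grasp_force: 0.0
row [-0.0091, 0.0331, 0.1605] [-0.0009, 0.0012, -0.0011] f [ 0.3 -0.5  0.7] op -0.001 tcpjig [-88.6  14.1 222.7]
```

View pics/w10.png

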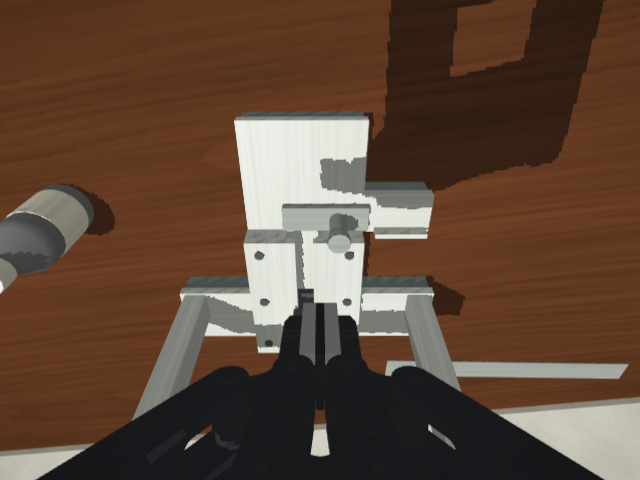

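The bar spans the slot (end at (283,213), knob at (340,243)), and the stop's foot is visible home at (307,295). The robot is clear of everything, so I'll hand in.

```bash
python3 -c "
from h import *
g=load('w10'); print(injig(plane(g,283,212,39.5)).round(1),injig(plane(g,340,243,75.5)).round(1)); print(sign_off())"
```

```text
[-40.4 -16.1  39.5] [-34.3  29.4  75.5]
the job is handed in; nothing more can be done
None
```

The stop is fully home in the T-slot, the keeper bolt is pushed shut behind it (both confirmed in the camera images), and the job was handed in at about 14 s; the interface gave no verdict.

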